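Clamp an enclosure's end cover with its draw latch

TASK

Close the draw latch on top of the aluminium enclosure so that it clamps the end cover: bring the hook over so that it drops behind the keeper bar on the cover and draw it back until it bites, then push the lever back over and down past centre and press it firmly onto its stop for a moment, with about 12 N and never more than 25 N, and let go. Do not press or pull the hook hard on the bar while bringing it over, and leave the bolt bin, screwdriver and tube alone.

Things in the scene. Friction and masses are not known exactly. Their poses are not given: they have to be found in the camera images.
- enclosure: Fixed aluminium box, 100 wide, 70 mm high, with a dark steel draw latch along the middle of its top. Origin on the bench under the lever's hinge; x runs along the latch from lever to keeper, y is parallel to all latch hinges, z up. The box spans x -95 to 35 mm; a separate sliding end cover of the same section spans 49 to 99 mm when open.
- lever_hinge (a point): Centre of the lever's hinge axis, at x 0, z 84 mm of the enclosure (14 mm above its top), between two ears 30 mm apart over their outsides and 20 mm high.
- lever (a joint): Lever angle, rad: 0 = home on its hard stop, handle level, pointing to enclosure -x; grows as it is raised and swung towards the keeper (1.57 handle upright, 2.3 end). Stiff: stays where left, 2 N at the handle moves it free (4 N at the hook's pivot), up to 8 N while clamping. Dead centre about 0.14; past it the lever holds but hardly springs home by itself: push it onto the stop.
- handle: The lever's flat steel handle, from 30 to 72 mm out from the hinge axis, 26 wide, 8 thick. Origin: mid-width on its pushing face (up when home, towards the keeper when upright), 57 mm out along the handle and 5 mm off the line through the hinge axis. z is that face's outward normal, x points from the free end to the hinge, y along the hinge.
- claw: The hook: steel arm 12 wide (y), 8 mm thick, pivoted in the lever. Origin on the pivot; x along the arm to its tip, z its upper side. Arm: x -6 to 97, z -2 to 6 mm; at the end a 5 mm thick lip hangs to z -14, leaning 10 degrees back, inner face at x 92.5. Stays where left; grip it across its width from above near x 48: moved so, it carries the lever along.
- claw_tip (a point): Centre of the lower end of the hook's lip (x 93.6, z -13.9 mm in the claw's frame). While slack, the stiff pivot makes the hook rise with the lever and miss: draw it back until it bites on the bar (lever near 1.05) before letting go. The pivot circles the lever's hinge axis at 22 mm, at an angle of 188 degrees minus the lever angle, measured from enclosure +x upwards.
- keeper: Keeper on the cover: steel bar 6 mm thick, 38 mm long, along y, between two posts 4 mm thick that stand 3.5 mm above the bar's centre. Origin: bar centre, 14 mm above the cover's top, at x 74.5, z 84 mm of the enclosure when the cover is open; axes as the enclosure's. The hook's arm lies on the bar and its lip goes down on the +x side.
- cover (a joint): Gap of the end cover, m. A gasket spring pushes it out to its rest at 0.008 with 9 N, plus 9 N per mm drawn in; clamped by the latch it is about 0.003 (some 55 N). 0 is a solid stop, not reached.
- bolt_bin: White open plastic bin of bolts, 120 x 160 x 65 mm, origin under its centre. Leave alone.
- screwdriver: Screwdriver lying on the bench along its x, handle to -x. Leave alone.
- tube_stub: Steel tube offcut standing upright, 48 mm diameter, 80 mm high, origin under its centre. Leave alone.
Not all that is in view belongs to the job. Leave any purple or red look-alike of the enclosure alone.

How it is judged (in metres and radians):
On the way, in this order (a step that is already met when the one before it is completed fails the run):
1. the hook's lip is down behind the keeper bar while the lever is still raised (x of claw_tip in the frame of keeper between 0 and 0.02 m and z of claw_tip in the frame of keeper below -0.003 m and value of joint lever above 0.8 rad), for 0.2 s.
2. the lever is home past centre with the hook still on the bar and the cover drawn in, and the fingers press the handle onto its stop with 6 to 25 N (x of claw_tip in the frame of keeper between 0 and 0.02 m and z of claw_tip in the frame of keeper below -0.003 m and contact force between the fingers and handle above 6 N and value of joint lever below 0.05 rad and value of joint cover below 0.0045 m), for 0.1 s.
At the end, for the whole second after the job is handed in: The lever is within 0.05 rad of its stop, the hook's lip is behind and below the keeper bar (lip's end up to 20 mm beyond and over 3 mm below the bar's centre), the cover is at rest and drawn in to a gap under 4.5 mm (x of claw_tip in the frame of keeper between 0 and 0.02 m and z of claw_tip in the frame of keeper below -0.003 m and value of joint lever below 0.05 rad and value of joint cover below 0.0045 m and linear speed of keeper below 0.01 m/s); the robot touches nothing.
It fails at once if the hook was pressed or pulled on the keeper bar with over 20 N while the lever was still raised (over 1.0 rad) (value of joint lever above 1 rad and contact force between claw and keeper above 20 N).
It fails at once if the handle was pushed with over 25 N (contact force between the fingers and handle above 25 N).
It fails at once if the keeper was pushed by the robot with over 15 N (contact force between the arm and keeper above 15 N).
It fails at once if the bolt bin, screwdriver or tube was disturbed (moved over 20 mm) (distance of any of bolt_bin, screwdriver, tube_stub from where it was at the start of the episode above 0.02 m).
It also fails if it takes over 70 s, if anything falls off the work surface, if the arm or the gripper's body presses on something with over 40 N, if the wrist force passes 120 N, or if a joint passes its speed limit or range.

ROBOT

A 7-joint arm with a two-finger parallel gripper is mounted at the origin on the work surface. World frame = base frame: x ahead of the robot, y to its left, z up, the work surface at z = 0. Lengths are in mm, angles in rad, forces in N, time in s.
With the tool pointing down it reaches from about 400 to 900 mm from the base axis. Payload 5.6 kg.
Tool frame: the origin (TCP) lies midway between the tips of the shut fingers; the grasp point (between the pads) lies 19 mm behind it; z points along the fingers, y is the line along which they close (so a half turn about z gives the same grasp; the last joint's range is limited). The gripper opens to 92 mm and grips with 3 to 60 N. Pads are 20 mm wide; open, the fingers measure 128 mm over their backs; the gripper's body (75 mm by 189 mm) begins 69 mm behind the grasp point.
Start: joints at [-1.35, 0.468, -0.012, 1.603, 0.006, 1.071, -0.056], TCP at [169.53, 627.51, 214.592] pointing down, gripper open.
Joint ranges: [-2.53, 2.53], [-0.31, 2.02], [-1.57, 1.55], [0.28, 2.44], [-1.29, 4.43], [0.15, 1.84], [-2.92, 2.92]. Speed limits (rad/s): [2.57, 2.57, 3.14, 3.14, 3.14, 3.14, 3.14].

INTERFACE

Orientations are given as a unit quaternion [w, x, y, z].
In Python, from rig import robot gives the robot as it stands.
- The arm moves only by the tool move_arm, never from a script. Its argument "deltas" is a list of rows, each an object with "delta_pos": the shift along the tool's x, y, z each as a share of 0.15 m, from -1 to 1, a list of three; "twist": the turn about the tool's z as a share of 180 degrees, from -1 to 1. A call has 1 to 5 rows; each row is the pose to reach, as a shift and turn from the pose commanded when the call began, along the tool's axes at that moment, turning the shorter way round; what a row does not reach only later rows make up. A row lasts 1/8 s, in which the tool goes at most 62.5 mm and 10.7 degrees, less where a joint would pass 70% of its speed; a pose out of reach is approached as far as the arm can. A call with a number of a shift or a turn outside -1 to 1 is refused whole. A call with a gripper value outside its range is refused whole. "gripper" is the closure, from 0 (fully open) to 1 (shut), set as the call begins (left out, the last holds). The fingers move at their own pace and stop on an object; the grip force is fixed at half the most. Time passes only in rows, so rows that repeat a pose let the fingers close. It gives the time, the measured TCP pose, the force, the opening and the grip force at its end, in the units of the state.
- robot.observe(): the state, without advancing time (a new reading comes with each control period).
- robot.get_image(name): name is "side" or "top" or "wrist"; returns the picture (480x640x3 uint8, blue, green, red); there is no depth.
- robot.camera_params(name): a dict with "K" (3x3 intrinsics, pixels), "k1" (the pictures are not rectified: a ray, as slopes to the right and down, at radius r is drawn at 1 + k1 r^2 times it, then the intrinsics apply), "eye" and "rotation" of the camera in the world; the wrist camera has in their place "T_tool_cam" (4x4, takes a point from camera to tool coordinates, whose origin is the TCP and whose axes are the flange's). Camera axes: x right, y up, looking along -z (the intrinsics and any distortion apply to the point x, -y, -z); pixel columns grow to the right and rows downward; lengths in mm; the calibration is good to about 2 mm. A picture is of the moment at which its call begins: read the wrist's pose just before it. camera_params takes no time and is no camera call.
- robot.hand_in(): hands the job in; it is judged then, once.
Trained networks look in the newest picture that a camera, given by its name, has taken for a name from the list of things; names that differ only in an ending like _2 or _b are one class to them, and where a whole thing is asked for, a point or a joint stands for the part that bears it (a point fixed in the world has none). Each returns a list of dicts, best first, with "p" (0 to 1); they miss things now and then, are a little off and sometimes report something else, mostly with a low value. They report only what shows in the picture. A call takes as long as a camera call. They do not tell look-alikes from the thing itself.
- robot.find_in(camera, name): "xyz" ([x, y, z] in mm, in world coordinates, good to about 4 mm: the middle of the surface that is visible of it).
- robot.mark_of(camera, name): "xyz" ([x, y, z] in mm, in world coordinates, good to about 4 mm: a listed point, or the origin of a listed thing).
The state is a dict: "time": time; "joint_positions": joint angles; "qvel": joint speeds; "joint_torque": joint torques, N m; "position": TCP position; "tcp_rot": TCP orientation; "ft_force": force on the tool from outside, world axes, zero at the start; "wrist_torque": the same for the moment, N m; "grip_width": opening from 0.0 (shut) to 1.0 (fully open); "grasp_force": force on a finger pad.
Only numpy, scipy, OpenCV 4.12 (cv2) and the standard library are available. Lean on these libraries where they do the work, as an engineer would, in place of code of your own. Each camera call takes 0.05 s, during which the arm holds its last target. There are 200 camera calls.

## Working session

There is one attempt and no reset: what is moved stays moved. The work goes in short steps, Python scripts to look and compute and a tool call to move; the robot and the scene stay as the last step left them, time stands still between calls to the robot, and variables do not carry over. Pictures are saved under pics/ and viewed, at most 10 in all, crops included, and the job is handed in when it is done.

Besides the shell and the picture viewer there is one more tool, called after "Call:" as name(argument=value, ...) on one line, values as JSON. move_arm: Moves the arm, as the interface text tells. Its arguments: {"type":"object","properties":{"deltas":{"type":"array","items":{"type":"object","properties":{"delta_pos":{"type":"array","items":{"type":"number","minimum":-1,"maximum":1}},"twist":{"type":"number","minimum":-1,"maximum":1}}}},"gripper":{"type":"number"}},"required":["deltas"]}

```bash
mkdir -p pics; ls
python3 - <<'E'
from rig import robot
import cv2,numpy as np
np.set_printoptions(precision=1,suppress=True)
s=robot.observe();print(s)
ims=[]
for c in ["side","top"]:
    im=robot.get_image(c);cv2.imwrite(f"pics/{c}0.png",im)
    for n in ["enclosure","lever_hinge","handle","claw","claw_tip","keeper","bolt_bin","screwdriver","tube_stub"]:
        print(c,n,[(np.array(d["xyz"]),round(d["p"],2)) for d in robot.mark_of(c,n)[:3]])
    p=robot.camera_params(c);print(p)
E
```

```text
pics
{'time': 0.0, 'joint_positions': array([-1.3,  0.5, -0. ,  1.6,  0. ,  1.1, -0.1]), 'qvel': array([-0., -0.,  0.,  0., -0.,  0.,  0.]), 'joint_torque': array([  0. , -52.1,  -0. , -24.4,  -0.1,   0. ,   0. ]), 'position': array([169.4, 626.9, 213.6]), 'tcp_rot': array([-0. ,  0.1,  1. , -0. ]), 'ft_force': array([-0.5, -0.4, -0.1]), 'wrist_torque': array([ 0.1,  0. , -0. ]), 'grasp_force': 0.0, 'grip_width': 0.9939505816397772}
side enclosure [(array([ 329.4, -178.9,   -1.4]), 0.9), (array([519.3,  -0.2,  -2.2]), 0.75), (array([335.6, 127. ,   4.1]), 0.63)]
side lever_hinge [(array([ 329.9, -182.7,   81.6]), 0.82), (array([334.1, 130.2,  83.6]), 0.81), (array([517.4,   6.2,  89. ]), 0.56)]
side handle [(array([507.5, -35.6, 129.6]), 0.64), (array([ 317.6, -231.3,   87.8]), 0.56), (array([323.1,  73.3,  89.9]), 0.48)]
side claw [(array([508.9, -15.8,  94.4]), 0.81), (array([330.3, 106. ,  78.9]), 0.67), (array([ 326.8, -197.8,   83.9]), 0.59)]
side claw_tip [(array([528.6,  78.6, 123.8]), 0.69), (array([ 352.2, -112.5,   74.2]), 0.68), (array([350.6, 197.2,  79. ]), 0.53)]
side k
[... 915 characters left out ...]
7.9, -198. ,   83.9]), 0.76), (array([511.1, -17. ,  96.3]), 0.61)]
top claw_tip [(array([533.3,  74.3, 121.5]), 0.68), (array([ 353.7, -105.8,   75. ]), 0.68), (array([350.9, 196.2,  79.1]), 0.58)]
top keeper [(array([573.6, 349.9,  -0.4]), 0.55), (array([ 346.4, -111.8,   85.6]), 0.49), (array([351.8, 194.2,  83.8]), 0.38)]
top bolt_bin [(array([576.6, 351.4,   1.4]), 0.84)]
top screwdriver [(array([ 528.5, -368.3,   -3.7]), 0.68)]
top tube_stub [(array([769. , -68. ,   1.1]), 0.81)]
{'K': array([[575.7,   0. , 330.1],
       [  0. , 575.7, 246.6],
       [  0. ,   0. ,   1. ]]), 'k1': 0.03252743155430028, 'eye': array([ 478.6,    2.6, 1320.4]), 'rotation': array([ 0.7,  0. , -0. , -0.7])}
```

View pics/side0.png

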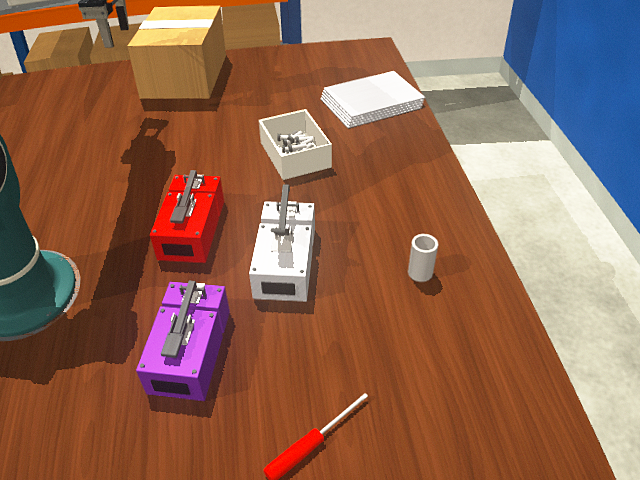

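View pics/top0.png

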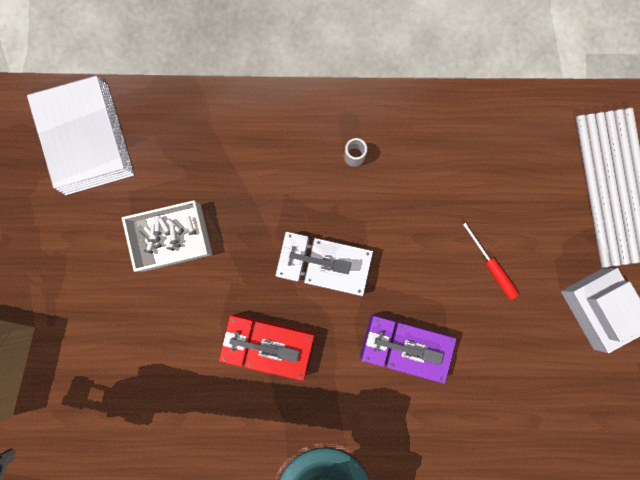

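The silver enclosure at top-image (325,263) and side-image (283,250) is the real one. Its hook is raised at about 25°. The red and purple ones are look-alikes. Next I'll refine the pose and plan the approach.

```bash
cat > h.py <<'E'
from rig import robot
import numpy as np, cv2, json, sys
from scipy.spatial.transform import Rotation as R
np.set_printoptions(precision=2,suppress=True)
def rot(q): return R.from_quat(np.roll(q,-1))
def st(s=None):
    s=s or robot.observe(); return np.array(s["position"]),rot(s["tcp_rot"]),s
def cam(c):
    p=robot.camera_params(c)
    if "eye" in p: return np.array(p["eye"]),rot(p["rotation"]).as_matrix(),p
    P,r,_=st(); T=np.array(p["T_tool_cam"]); return P+r.as_matrix()@T[:3,3], r.as_matrix()@T[:3,:3],p
def ray(c,uv,C=None):
    e,M,p=C or cam(c); K=p["K"]; d=np.array([(uv[0]-K[0][2])/K[0][0],(uv[1]-K[1][2])/K[1][1]]); s=d.copy()
    for _ in range(20): s=d/(1+p["k1"]*(s@s))
    return e,M@np.array([s[0],-s[1],-1.])
def at_z(c,uv,z,C=None):
    e,d=ray(c,uv,C); return e+d*(z-e[2])/d[2]
def proj(c,X,C=None):
    e,M,p=C or cam(c); v=M.T@(np.asarray(X)-e); s=np.array([v[0],-v[1]])/-v[2]; s=s*(1+p["k1"]*(s@s))
    K=p["K"]; return np.array([K[0][0]*s[0]+K[0][2],K[1][1]*s[1]+K[1][2]])
def delta(t,yaw=None):
    "deltas (units of 0.15 m) from measured pose to target; yaw = world angle (deg) of tool y axis"
    P,r,s=st(); print("t",round(s["time"],2),"P",P,"d",r.inv().apply(np.array(t)-P)/150,"F",s["ft_force"],"w",s["grip_width"])
    y=r.apply([0,1,0]); a=np.degrees(np.arctan2(y[1],y[0])); print("yaw y",a)
    if yaw is not None:
        dd=(yaw-a+90)%180-90; print("twist",-dd/180)
E
python3 - <<'E'
from h import *
P,r,s=st(); print(r.as_matrix(), robot.camera_params("wrist"))
im=cv2.imread("pics/top0.png")
# white enclosure top corners by segmentation
sub=im[215:310,255:390]
hsv=cv2.cvtColor(sub,cv2.COLOR_BGR2HSV)
m=((hsv[...,1]<40)&(hsv[...,2]>150)).astype(np.uint8)
n,l,stt,c=cv2.connectedComponentsWithStats(m); print(stt[1:][stt[1:,4]>100])
m=cv2.morphologyEx(m,cv2.MORPH_CLOSE,np.ones((9,9)))
cnt=max(cv2.findContours(m,0,2)[0],key=cv2.contourArea)
b=cv2.boxPoints(cv2.minAreaRect(cnt))+[255,215]
w=np.array([at_z("top",u,70) for u in b]);print(b,w)
for i in range(4): d=w[(i+1)%4]-w[i];print(np.linalg.norm(d),np.degrees(np.arctan2(d[1],d[0])))
delta([520,40,300])
E
```

```text
[[-0.97  0.26  0.  ]
 [ 0.26  0.97  0.  ]
 [-0.    0.   -1.  ]] {'K': array([[337.06,   0.  , 319.05],
       [  0.  , 337.06, 236.46],
       [  0.  ,   0.  ,   1.  ]]), 'k1': -0.05928570599790527, 'T_tool_cam': array([[   0.  ,    0.96,    0.29,   81.06],
       [   1.  ,   -0.  ,    0.  ,   -0.5 ],
       [   0.  ,    0.29,   -0.96, -170.07],
       [   0.  ,    0.  ,    0.  ,    1.  ]])}
[[  20   17   33   49  961]
 [  49   23   69   58 2333]]
[[274.62 276.1 ]
 [284.86 230.91]
 [372.57 250.8 ]
 [362.32 295.98]] [[ 487.8   110.87   70.  ]
 [ 586.17   89.72   70.  ]
 [ 544.01 -101.44   70.  ]
 [ 445.9   -79.36   70.  ]]
100.61298213785409 -12.13021114460024
195.75733952733123 -102.43656014315144
100.56054132246042 167.31806894820704
194.7887394075084 77.57871317877878
t 1.0 P [169.53 627.5  214.6 ] d [-3.28 -3.17 -0.57] F [ 0.07 -0.66  0.04] w 0.9955613289296288
yaw y 74.87928031568491
```

Call:
move_arm(deltas=[{"delta_pos": [-0.22,-0.22,0],"twist": 0.032},{"delta_pos": [-0.44,-0.44,0],"twist": 0.065},{"delta_pos": [-0.66,-0.66,0],"twist": 0.097},{"delta_pos": [-0.66,-0.66,0],"twist": 0.097}], gripper=0.4)

```text
time: 1.5
position: [242.0, 503.2, 215.1]
tcp_rot: [0.001, 0.283, 0.959, -0.0]
ft_force: [0.2, 0.5, -0.1]
grip_width: 0.607
grasp_force: 0.0
```

```bash
python3 -c "
from h import *
delta([520,23,220],-12.4)"
```

```text
t 1.5 P [242.04 503.23 215.05] d [-3.3  -1.68 -0.03] F [ 0.19  0.46 -0.1 ] w 0.6069084668946807
yaw y 57.07833048957563
twist 0.3859907249420868
```

Direction confirmed, so I'll continue.

Call:
move_arm(deltas=[{"delta_pos": [-0.28,-0.14,0],"twist": 0.032},{"delta_pos": [-0.56,-0.28,0],"twist": 0.065},{"delta_pos": [-0.83,-0.43,0],"twist": 0.097}])

```text
time: 1.88
position: [309.8, 384.7, 214.8]
tcp_rot: [-0.0, 0.423, 0.906, 0.001]
ft_force: [0.2, -0.9, 0.4]
grip_width: 0.598
grasp_force: 0.0
```

Call:
move_arm(deltas=[{"delta_pos": [-0.31,-0.05,0],"twist": 0.032},{"delta_pos": [-0.62,-0.1,0],"twist": 0.065},{"delta_pos": [-0.92,-0.16,0],"twist": 0.097}])

```text
time: 2.25
position: [380.4, 263.5, 215.0]
tcp_rot: [0.0, 0.556, 0.831, 0.001]
ft_force: [-0.0, 0.1, 0.5]
grip_width: 0.6
grasp_force: 0.0
```

Call:
move_arm(deltas=[{"delta_pos": [-0.31,0.04,0],"twist": 0.032},{"delta_pos": [-0.62,0.08,0],"twist": 0.065},{"delta_pos": [-0.92,0.13,0],"twist": 0.097},{"delta_pos": [-0.92,0.13,0],"twist": 0.097}])

```text
time: 2.75
position: [452.4, 141.5, 215.0]
tcp_rot: [0.001, 0.677, 0.736, 0.0]
ft_force: [-1.1, 0.3, 0.1]
grip_width: 0.597
grasp_force: 0.0
```

```bash
python3 -c "
from h import *
delta([520,23,220],-12.4)"
```

```text
t 2.75 P [452.4  141.55 215.02] d [-0.83  0.38 -0.03] F [-1.14  0.33  0.08] w 0.5966086985435123
yaw y 4.773816518344813
twist 0.09541009176858227
```

Call:
move_arm(deltas=[{"delta_pos": [-0.28,0.13,0],"twist": 0.032},{"delta_pos": [-0.56,0.26,0],"twist": 0.065},{"delta_pos": [-0.83,0.38,0],"twist": 0.095},{"delta_pos": [-0.83,0.38,0],"twist": 0.095}])

```text
time: 3.25
position: [519.5, 23.1, 214.7]
tcp_rot: [0.001, 0.778, 0.628, -0.0]
ft_force: [0.2, 0.0, -0.5]
grip_width: 0.6
grasp_force: 0.0
```

Run:
```python
from h import *
delta([520,23,220],-12.4)
C=cam("wrist"); im=robot.get_image("wrist"); cv2.imwrite("pics/w1.png",im)
u=np.array([.2147,.9767,0]);v=np.array([-.9767,.2147,0]);O=np.array([516,3.5,0])
for n in ["enclosure","lever_hinge","handle","claw","claw_tip","keeper"]:
    for d in robot.mark_of("wrist",n)[:2]:
        X=np.array(d["xyz"]); print(n,X,round(d["p"],2),"enc",[(X-O)@u,(X-O)@v,X[2]])
    
def E(x,y,z): return O+x*u+y*v+[0,0,z]
for k,p in dict(hinge=(0,0,84),coverNE=(99,50,70),coverSE=(99,-50,70),c1=(49,50,70),c2=(49,-50,70),keep=(74.5,0,84),kl=(74.5,19,84),kr=(74.5,-19,84),b1=(35,50,70),b2=(35,-50,70)).items():
    q=proj("wrist",E(*p),C); print(k,q); cv2.drawMarker(im,(int(q[0]),int(q[1])),(0,0,255),0,10,1)
cv2.imwrite("pics/w1m.png",im)
```

```text
t 3.25 P [519.47  23.06 214.67] d [ 0.    0.   -0.04] F [ 0.25  0.03 -0.55] w 0.6002119946402309
yaw y -12.197786395769269
twist 0.0011234089123929732
enclosure [333.4 126.9  -5.7] 0.96 enc [np.float64(81.32056), np.float64(204.8394), np.float64(-5.7)]
enclosure [513.1   3.6   1. ] 0.69 enc [np.float64(-0.5249599999999951), np.float64(2.8538999999999777), np.float64(1.0)]
lever_hinge [514.6   2.8  85.1] 0.84 enc [np.float64(-0.9842699999999953), np.float64(1.2170899999999778), np.float64(85.1)]
lever_hinge [336.8 128.8  81.3] 0.66 enc [np.float64(83.90627000000002), np.float64(201.92655000000002), np.float64(81.3)]
handle [507.9 -35.1 127.2] 0.91 enc [np.float64(-39.439690000000006), np.float64(-0.37614999999997817), np.float64(127.2)]
handle [323.1  75.5  88.2] 0.62 enc [np.float64(28.90677000000001), np.float64(203.86382999999998), np.float64(88.2)]
claw [328.7 110.5  83.1] 0.83 enc [np.float64(64.29359), np.float64(205.90881000000002), np.float64(83.1)]
claw [508.6 -19.  101.2] 0.81 enc [np.float64(-23.564529999999994), np.float64(2.3968299999999774), np.float64(101.2)]
claw_tip [349.3 199.7  77.8] 0.94 enc [np.float64(155.83804999999998), np.float64(204.94003), np.float64(77.8)]
claw_tip [530.1  73.6 116.8] 0.83 enc [np.float64(71.49394), np.float64(1.2789999999999768), np.float64(116.8)]
keeper [531.9  73.8  84.5] 0.71 enc [np.float64(72.07574), np.float64(-0.4361199999999785), np.float64(84.5)]
keeper [350.1 193.4  85.8] 0.56 enc [np.float64(149.85660000000001), np.float64(202.80606), np.float64(85.8)]
hinge [319.96 246.84]
coverNE [264.92 137.42]
coverSE [375.85 137.86]
c1 [266.96 192.46]
c2 [373.3  192.85]
keep [320.35 166.37]
kl [298.73 166.3 ]
kr [341.96 166.47]
b1 [267.53 207.08]
b2 [372.6  207.45]
```

View pics/w1m.png

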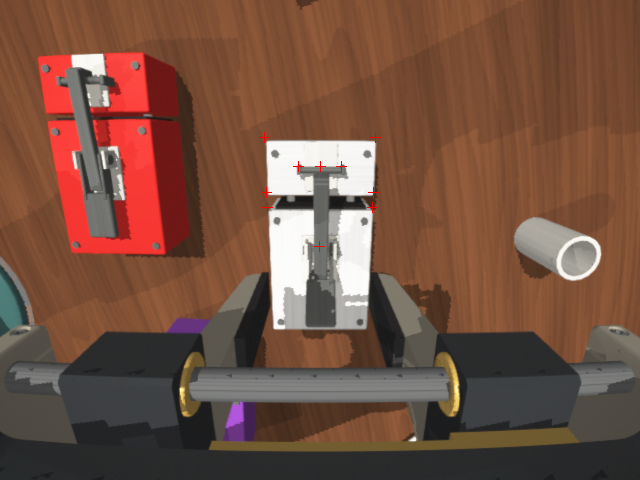

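The wrist view confirms the pose. The keeper is at (320,168), the hook arm runs between rows 170 and 275, and the hook is centred between the fingers. Next I'll lower the tool and grip the hook near x 48.

Call:
move_arm(deltas=[{"delta_pos": [0.023,0.004,0.25],"twist": 0},{"delta_pos": [0.023,0.004,0.5],"twist": 0},{"delta_pos": [0.023,0.004,0.75],"twist": 0},{"delta_pos": [0.023,0.004,0.75],"twist": 0}])

```text
time: 4.1
position: [517.4, 28.1, 100.1]
tcp_rot: [-0.001, 0.777, 0.629, -0.002]
ft_force: [0.6, 0.3, 0.9]
grip_width: 0.602
grasp_force: 0.0
```

Call:
move_arm(deltas=[{"delta_pos": [0,0,0],"twist": 0},{"delta_pos": [0,0,0],"twist": 0},{"delta_pos": [0,0,0],"twist": 0},{"delta_pos": [0,0,0],"twist": 0},{"delta_pos": [0,0,0],"twist": 0}], gripper=1)

```text
time: 4.72
position: [521.8, 27.4, 102.9]
tcp_rot: [0.002, 0.778, 0.629, 0.002]
ft_force: [4.9, -0.9, -1.2]
grip_width: 0.129
grasp_force: 30.0
```

```bash
cat >> h.py <<'E'
u=np.array([.2147,.9767,0]);v=np.array([-.9767,.2147,0]);O=np.array([515.5,2.0,0])
def enc(X): X=np.asarray(X,float)-O; return np.array([X@u,X@v,X[2]])
def look(names=("handle","claw","claw_tip","keeper"),cams=("wrist","top","side")):
    P,r,s=st(); print("t",round(s["time"],2),"tcp enc",enc(P),"F enc",enc(np.array(s["ft_force"])+O),"w mm",92*s["grip_width"],"g",s["grasp_force"])
    for c in cams:
        robot.get_image(c)
        for n in names:
            for d in robot.mark_of(c,n):
                e=enc(d["xyz"])
                if abs(e[1])<40 and abs(e[0])<150: print(c,n,e,round(d["p"],2)); break
E
python3 -c "
from h import *
look()"
```

```text
t 4.72 tcp enc [ 26.13  -0.66 102.95] F enc [ 0.19 -4.93 -1.16] w mm 11.86539417419209 g 30.00175416469574
wrist claw [-21.77   1.67 100.8 ] 0.82
wrist claw_tip [ 72.47   0.57 118.1 ] 0.64
wrist keeper [68.28 -1.78 85.6 ] 0.61
top handle [-38.37  -1.06 127.1 ] 0.46
side handle [-36.41  -3.91 126.9 ] 0.53
side claw [-17.18   4.11  95.2 ] 0.57
side claw_tip [ 76.22   1.19 121.8 ] 0.75
side keeper [75.54  1.96 81.5 ] 0.54
```

Call:
move_arm(deltas=[{"delta_pos": [0.018,0,-0.018],"twist": 0},{"delta_pos": [0.036,0,-0.036],"twist": 0},{"delta_pos": [0.062,0,-0.049],"twist": 0},{"delta_pos": [0.089,0,-0.059],"twist": 0},{"delta_pos": [0.089,0,-0.059],"twist": 0}])

```text
time: 6.1
position: [524.2, 38.8, 111.2]
tcp_rot: [0.002, 0.778, 0.628, 0.001]
ft_force: [5.9, -4.3, -3.1]
grip_width: 0.127
grasp_force: 30.0
```

```bash
python3 -c "
from h import *
look()
cv2.imwrite('pics/s2.png',cv2.resize(robot.get_image('side')[140:320,200:440],(800,600),interpolation=2))"
```

```text
t 6.1 tcp enc [ 37.86  -0.62 111.2 ] F enc [-2.91 -6.64 -3.13] w mm 11.665108042550225 g 29.999505579471588
wrist handle [ -3.54  -2.52 142.4 ] 0.84
wrist claw_tip [ 86.17   1.13 126.4 ] 0.75
wrist keeper [71.26 -0.92 87.3 ] 0.74
side handle [ -5.81  -3.84 141.9 ] 0.77
side claw [ -6.44   1.35 102.  ] 0.5
side claw_tip [ 85.75   1.65 130.3 ] 0.6
side keeper [73.66  0.73 81.9 ] 0.58
```

View pics/s2.png

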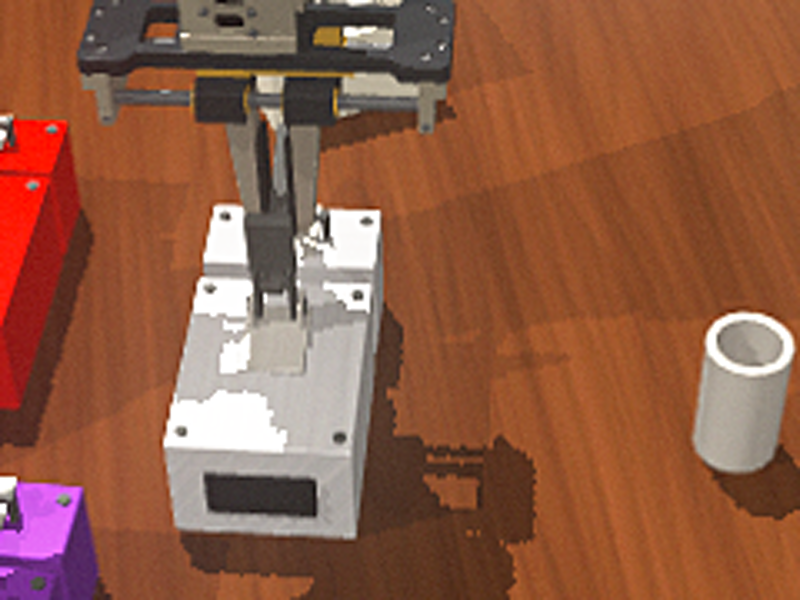

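Lever is at about 1.4 rad, with the hook tip at about (86,128) beyond the bar. Next I'll lower it.

Call:
move_arm(deltas=[{"delta_pos": [0.02,0,0.03],"twist": 0},{"delta_pos": [0.037,0,0.06],"twist": 0},{"delta_pos": [0.037,0,0.09],"twist": 0},{"delta_pos": [0.037,0,0.12],"twist": 0},{"delta_pos": [0.037,0,0.12],"twist": 0}])

```text
time: 7.52
position: [525.9, 46.1, 93.7]
tcp_rot: [0.002, 0.778, 0.629, 0.002]
ft_force: [6.7, -1.4, 2.5]
grip_width: 0.126
grasp_force: 30.0
```

```bash
python3 -c "
from h import *
look(cams=('wrist','side'))"
```

```text
t 7.53 tcp enc [45.28 -0.68 93.67] F enc [ 0.04 -6.87  2.51] w mm 11.614807187027615 g 30.000138580799103
wrist claw [ -6.98   6.14 107.4 ] 0.88
wrist claw_tip [89.61 -0.57 95.1 ] 0.85
wrist keeper [73.47 -2.59 83.5 ] 0.83
side handle [ -0.64  -2.19 144.8 ] 0.54
side claw [ -3.09   3.83 102.1 ] 0.59
side claw_tip [92.55  3.76 98.  ] 0.47
side keeper [78.21  0.09 81.1 ] 0.35
```

Call:
move_arm(deltas=[{"delta_pos": [0,0,0.015],"twist": 0},{"delta_pos": [-0.004,0,0.03],"twist": 0},{"delta_pos": [-0.008,0,0.045],"twist": 0},{"delta_pos": [-0.01,0,0.055],"twist": 0},{"delta_pos": [-0.01,0,0.055],"twist": 0}])

```text
time: 8.65
position: [525.9, 46.0, 85.7]
tcp_rot: [0.001, 0.777, 0.629, 0.003]
ft_force: [6.2, 1.0, 3.7]
grip_width: 0.123
grasp_force: 30.0
```

```bash
python3 -c "
from h import *
look(cams=('wrist','side'))
C=cam('wrist');im=robot.get_image('wrist');print(proj('wrist',O+74.5*u+[0,0,84],C))
cv2.imwrite('pics/w3.png',cv2.resize(im[100:340,200:440],(600,600),interpolation=2))"
```

```text
t 8.65 tcp enc [45.21 -0.7  85.72] F enc [ 2.34 -5.85  3.73] w mm 11.291722219220553 g 30.000206530094147
wrist handle [  3.67  -2.26 142.9 ] 0.58
wrist claw_tip [87.67  1.76 81.7 ] 0.97
wrist keeper [72.   -3.83 84.5 ] 0.64
side handle [  2.56  -2.82 144.6 ] 0.62
side claw [ -7.14  -1.06 102.6 ] 0.62
side claw_tip [87.63 -1.32 83.2 ] 0.55
side keeper [76.73  1.2  83.2 ] 0.55
[318.59 235.94]
```

View pics/w3.png

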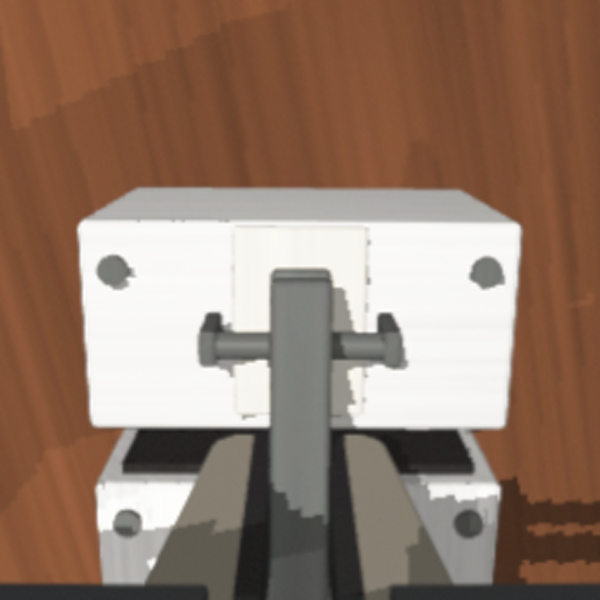

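The hook's end is at (300,275) in the crop, past the bar at row 345, and centred between the posts. I'll lower it a little more, then draw it back.

Call:
move_arm(deltas=[{"delta_pos": [-0.003,0,0.01],"twist": 0},{"delta_pos": [-0.006,0,0.02],"twist": 0},{"delta_pos": [-0.01,0,0.025],"twist": 0},{"delta_pos": [-0.01,0,0.025],"twist": 0}])

```text
time: 9.7
position: [525.6, 44.9, 82.1]
tcp_rot: [0.001, 0.777, 0.629, 0.003]
ft_force: [6.2, 1.7, 4.6]
grip_width: 0.128
grasp_force: 30.0
```

```bash
python3 -c "
from h import *
look(cams=('wrist','side'),names=('handle','claw_tip'))"
```

```text
t 9.7 tcp enc [44.06 -0.7  82.07] F enc [ 2.97 -5.73  4.59] w mm 11.741985486013776 g 30.0003781914711
wrist handle [  0.25  -1.58 143.5 ] 0.61
wrist claw_tip [84.25  2.86 76.6 ] 0.91
side handle [ -2.18  -1.71 146.1 ] 0.64
side claw_tip [ -6.26   2.41 101.1 ] 0.25
```

Call:
move_arm(deltas=[{"delta_pos": [-0.01,0,0.0],"twist": 0},{"delta_pos": [-0.02,0,0.002],"twist": 0},{"delta_pos": [-0.03,0,0.005],"twist": 0},{"delta_pos": [-0.035,0,0.007],"twist": 0},{"delta_pos": [-0.035,0,0.007],"twist": 0}])

```text
time: 10.62
position: [524.6, 39.9, 80.8]
tcp_rot: [0.001, 0.777, 0.629, 0.003]
ft_force: [6.9, 2.5, 0.9]
grip_width: 0.125
grasp_force: 30.0
```

```bash
python3 -c "
from h import *
look(cams=('wrist','side'),names=('handle','claw_tip','keeper'))"
```

```text
t 10.62 tcp enc [38.94 -0.73 80.78] F enc [ 3.9  -6.24  0.87] w mm 11.519754820619811 g 29.99961018562317
wrist claw_tip [80.19  1.76 74.8 ] 0.89
wrist keeper [72.01 -3.42 86.4 ] 0.75
side handle [-18.33  -1.37 142.6 ] 0.62
side claw_tip [83.67  2.73 77.9 ] 0.5
side keeper [74.9   1.62 84.8 ] 0.39
```

Call:
move_arm(deltas=[{"delta_pos": [-0.007,0,0.002],"twist": 0},{"delta_pos": [-0.013,0,0.004],"twist": 0},{"delta_pos": [-0.013,0,0.004],"twist": 0}])

```text
time: 11.4
position: [524.2, 38.3, 80.0]
tcp_rot: [0.001, 0.777, 0.629, 0.003]
ft_force: [7.4, 3.8, 0.6]
grip_width: 0.126
grasp_force: 30.0
```

Call:
move_arm(deltas=[{"delta_pos": [-0.007,0,0.001],"twist": 0},{"delta_pos": [-0.007,0,0.001],"twist": 0}])

```text
time: 11.65
position: [524.0, 37.5, 79.8]
tcp_rot: [0.001, 0.777, 0.629, 0.003]
ft_force: [8.1, 4.1, -0.9]
grip_width: 0.127
grasp_force: 30.0
```

```bash
python3 -c "
from h import *
look(cams=('wrist','side'),names=('handle','claw_tip','keeper'))"
```

```text
t 11.65 tcp enc [36.52 -0.69 79.84] F enc [ 5.77 -7.03 -0.94] w mm 11.690214186556075 g 29.9993035197258
wrist claw_tip [79.02  0.58 74.1 ] 0.78
wrist keeper [71.84 -3.56 85.3 ] 0.67
side handle [-24.26  -2.36 140.  ] 0.55
side claw_tip [80.57 -0.41 77.6 ] 0.43
side keeper [75.62 -0.27 83.4 ] 0.59
```

Call:
move_arm(deltas=[{"delta_pos": [-0.006,0,0.002],"twist": 0},{"delta_pos": [-0.006,0,0.002],"twist": 0}])

```text
time: 12.3
position: [523.9, 37.0, 79.7]
tcp_rot: [0.001, 0.777, 0.629, 0.003]
ft_force: [8.0, 4.2, -0.0]
grip_width: 0.127
grasp_force: 30.0
```

Call:
move_arm(deltas=[{"delta_pos": [-0.006,0,0.002],"twist": 0},{"delta_pos": [-0.006,0,0.002],"twist": 0}])

```text
time: 12.55
position: [523.8, 36.8, 79.6]
tcp_rot: [0.0, 0.777, 0.63, 0.004]
ft_force: [7.1, 6.4, 0.5]
grip_width: 0.126
grasp_force: 30.0
```

```bash
python3 -c "
from h import *
look(cams=('wrist','side'),names=('handle','claw_tip','keeper'))
im=robot.get_image('wrist')
cv2.imwrite('pics/w4.png',cv2.resize(im[100:340,200:440],(600,600),interpolation=2))"
```

```text
t 12.55 tcp enc [35.82 -0.67 79.56] F enc [ 7.82 -5.57  0.48] w mm 11.61729650315113 g 30.000809133052826
wrist claw_tip [73.07  3.88 73.  ] 0.66
wrist keeper [71.35 -5.51 86.4 ] 0.56
side handle [-24.72  -0.72 141.  ] 0.69
side claw_tip [79.59  1.73 77.3 ] 0.48
side keeper [77.25  0.7  81.9 ] 0.45
```

View pics/w4.png

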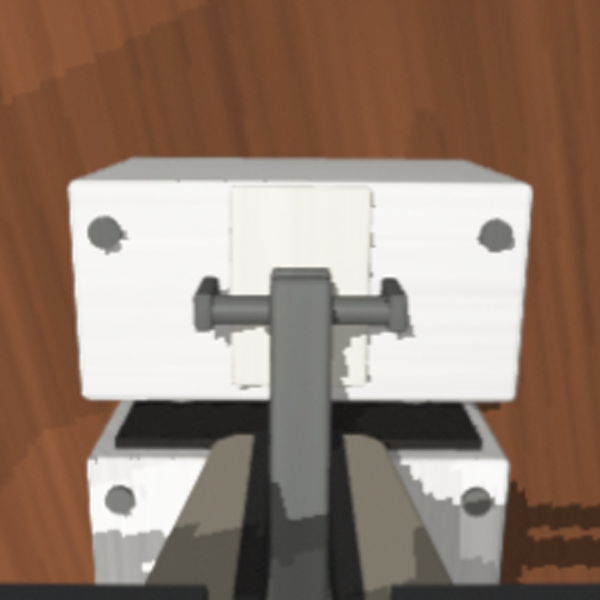

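Call:
move_arm(deltas=[{"delta_pos": [-0.007,0,0.001],"twist": 0},{"delta_pos": [-0.007,0,0.001],"twist": 0}])

```text
time: 13.25
position: [523.8, 36.7, 79.5]
tcp_rot: [0.0, 0.777, 0.63, 0.004]
ft_force: [8.5, 8.5, 2.1]
grip_width: 0.125
grasp_force: 30.0
```

Call:
move_arm(deltas=[{"delta_pos": [-0.006,0,0.001],"twist": 0},{"delta_pos": [-0.006,0,0.001],"twist": 0}])

```text
time: 13.5
position: [523.8, 36.6, 79.5]
tcp_rot: [-0.0, 0.777, 0.63, 0.004]
ft_force: [7.2, 10.1, 1.4]
grip_width: 0.13
grasp_force: 30.0
```

```bash
python3 -c "
from h import *
look(cams=('side',),names=('handle','keeper'))"
```

```text
t 13.5 tcp enc [35.62 -0.7  79.51] F enc [11.41 -4.87  1.44] w mm 11.944246347591381 g 30.003117620944977
side handle [-25.3    1.91 139.9 ] 0.47
side keeper [76.43  1.65 79.6 ] 0.56
```

The hook bites: the force rises while the tool stands still. Next I'll release and raise the tool.

Call:
move_arm(deltas=[{"delta_pos": [0,0,0],"twist": 0},{"delta_pos": [0,0,0],"twist": 0},{"delta_pos": [0,0,0],"twist": 0}], gripper=0.6)

```text
time: 14.02
position: [519.3, 31.2, 77.7]
tcp_rot: [-0.001, 0.778, 0.629, -0.001]
ft_force: [-0.8, 0.7, -0.4]
grip_width: 0.398
grasp_force: 0.0
```

Call:
move_arm(deltas=[{"delta_pos": [0,0,-0.1],"twist": 0},{"delta_pos": [0,0,-0.3],"twist": 0},{"delta_pos": [0,0,-0.6],"twist": 0},{"delta_pos": [0,0,-0.63],"twist": 0},{"delta_pos": [0,0,-0.63],"twist": 0}])

```text
time: 14.65
position: [520.3, 31.7, 173.2]
tcp_rot: [-0.0, 0.777, 0.629, 0.0]
ft_force: [0.1, -0.1, -0.6]
grip_width: 0.401
grasp_force: 0.0
```

```bash
python3 -c "
from h import *
look(cams=('wrist','side','top'))
im=robot.get_image('wrist')
cv2.imwrite('pics/w5.png',cv2.resize(im[60:340,180:460],(600,600),interpolation=2))"
```

```text
t 14.65 tcp enc [ 30.01   1.71 173.22] F enc [-0.03 -0.16 -0.58] w mm 36.89078575732851 g 0.0
wrist handle [-24.38   0.07 137.8 ] 0.63
wrist claw [-19.71   3.96 105.1 ] 0.82
wrist claw_tip [75.58 -1.92 74.6 ] 0.61
wrist keeper [71.06 -3.73 87.8 ] 0.59
side handle [-25.85   0.67 138.3 ] 0.49
side claw [-12.49   0.94  98.  ] 0.66
side claw_tip [79.74  3.81 78.5 ] 0.6
top handle [-28.57   0.48 132.2 ] 0.43
top claw_tip [ 2.17 -1.47 -0.8 ] 0.68
top keeper [ 1.17 -2.51 85.2 ] 0.74
```

View pics/w5.png

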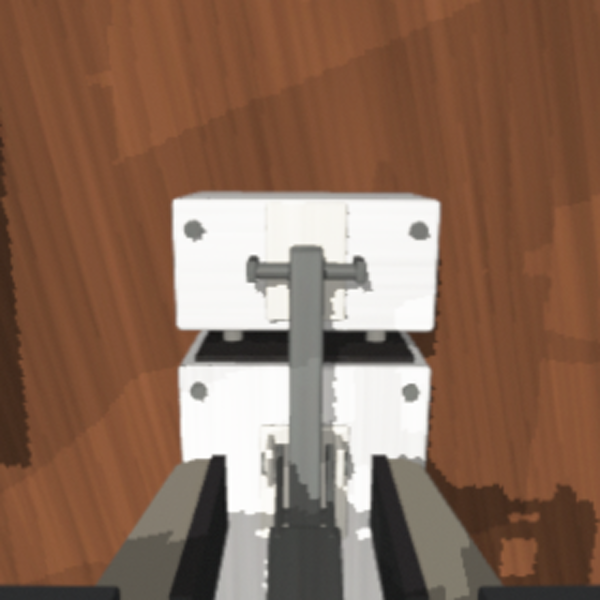

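The hook stays down behind the bar (lip at (306,248), bar at row 270) and the handle is at about 1.03 rad. I'll close the fingers and come in ahead of the handle face.

Call:
move_arm(deltas=[{"delta_pos": [-0.13,0.011,0],"twist": 0},{"delta_pos": [-0.253,0.011,0],"twist": 0},{"delta_pos": [-0.253,0.011,0.0],"twist": 0},{"delta_pos": [-0.253,0.011,0.12],"twist": 0},{"delta_pos": [-0.253,0.011,0.235],"twist": 0}], gripper=1)

```text
time: 16.08
position: [513.7, -5.2, 136.0]
tcp_rot: [-0.0, 0.777, 0.629, -0.0]
ft_force: [0.6, 0.7, -0.4]
grip_width: 0.009
grasp_force: 0.0
```

Call:
move_arm(deltas=[{"delta_pos": [0,0,0],"twist": 0},{"delta_pos": [-0.027,0,0],"twist": 0},{"delta_pos": [-0.027,0,0],"twist": 0}])

```text
time: 16.45
position: [513.5, -10.3, 137.9]
tcp_rot: [0.0, 0.778, 0.629, 0.0]
ft_force: [0.3, 0.9, 0.5]
grip_width: 0.006
grasp_force: 0.0
```

```bash
python3 -c "
from h import *
look(cams=('side',),names=('handle','claw_tip'))
f=lambda th,r:np.array([-r*np.cos(th)+5*np.sin(th)+10,84+r*np.sin(th)+5*np.cos(th)])
for th in np.arange(1.05,-.2,-.1): print(round(th,2),f(th,61+2.5*(1.05-th)))
"
```

```text
t 16.45 tcp enc [-12.43  -0.69 137.85] F enc [ 0.91 -0.06  0.45] w mm 0.5171300180604335 g 0.0
side handle [-26.39  -2.93 141.2 ] 0.54
side claw_tip [80.34  1.07 78.4 ] 0.44
1.05 [-16.01 139.4 ]
0.95 [-21.56 136.73]
0.85 [-26.83 133.5 ]
0.75 [-31.77 129.75]
0.65 [-36.33 125.5 ]
0.55 [-40.46 120.8 ]
0.45 [-44.1  115.69]
0.35 [-47.23 110.21]
0.25 [-49.8  104.43]
0.15 [-51.79  98.4 ]
0.05 [-53.17  92.17]
-0.05 [-53.92  85.81]
-0.15 [-54.03  79.38]
```

Call:
move_arm(deltas=[{"delta_pos": [-0.043,0,0],"twist": 0},{"delta_pos": [-0.061,0,0.007],"twist": 0},{"delta_pos": [-0.079,0,0.018],"twist": 0},{"delta_pos": [-0.096,0,0.029],"twist": 0},{"delta_pos": [-0.113,0,0.041],"twist": 0}])

```text
time: 17.23
position: [510.0, -25.5, 131.5]
tcp_rot: [-0.0, 0.777, 0.629, 0.001]
ft_force: [0.5, 6.9, 2.7]
grip_width: 0.005
grasp_force: 3.2
```

```bash
python3 -c "
from h import *
look(cams=('side',),names=('handle','claw_tip','keeper'))
"
```

```text
t 17.23 tcp enc [-27.99  -0.55 131.5 ] F enc [6.87 0.96 2.7 ] w mm 0.458441357444061 g 3.1666803274720223
side handle [-37.1    0.14 133.8 ] 0.67
side claw_tip [75.3   0.27 76.4 ] 0.42
side keeper [73.67 -0.7  83.8 ] 0.61
```

Call:
move_arm(deltas=[{"delta_pos": [-0.016,0,0.013],"twist": 0},{"delta_pos": [-0.032,0,0.027],"twist": 0},{"delta_pos": [-0.047,0,0.041],"twist": 0},{"delta_pos": [-0.061,0,0.056],"twist": 0},{"delta_pos": [-0.075,0,0.072],"twist": 0}])

```text
time: 18.05
position: [507.7, -36.0, 120.7]
tcp_rot: [-0.001, 0.777, 0.629, 0.001]
ft_force: [0.8, 6.9, 2.3]
grip_width: 0.001
grasp_force: 3.2
```

```bash
python3 -c "
from h import *
look(cams=('side',),names=('handle','claw_tip','keeper'))
"
```

```text
t 18.05 tcp enc [-38.81  -0.58 120.74] F enc [6.88 0.69 2.34] w mm 0.07816904032855852 g 3.1789901325828396
side handle [-48.63  -0.96 123.6 ] 0.57
side claw_tip [75.87  2.34 77.6 ] 0.56
side keeper [72.4   0.86 84.1 ] 0.36
```

Call:
move_arm(deltas=[{"delta_pos": [-0.002,0,0.017],"twist": 0},{"delta_pos": [-0.014,0,0.034],"twist": 0},{"delta_pos": [-0.025,0,0.052],"twist": 0},{"delta_pos": [-0.035,0,0.071],"twist": 0},{"delta_pos": [-0.044,0,0.09],"twist": 0}])

```text
time: 18.88
position: [506.0, -44.0, 106.8]
tcp_rot: [0.0, 0.777, 0.629, 0.0]
ft_force: [0.0, 3.5, 3.4]
grip_width: 0.003
grasp_force: 1.8
```

```bash
python3 -c "
from h import *
look(cams=('side',),names=('handle','claw_tip','keeper'))
"
```

```text
t 18.88 tcp enc [-46.93  -0.59 106.8 ] F enc [3.42 0.73 3.4 ] w mm 0.3213618242581135 g 1.8261826548769022
side handle [-53.88  -3.14 108.1 ] 0.41
side keeper [72.69 -2.76 81.1 ] 0.48
```

Call:
move_arm(deltas=[{"delta_pos": [-0.008,0,0.019],"twist": 0},{"delta_pos": [-0.015,0,0.039],"twist": 0},{"delta_pos": [-0.021,0,0.059],"twist": 0},{"delta_pos": [-0.026,0,0.08],"twist": 0},{"delta_pos": [-0.03,0,0.1],"twist": 0}])

```text
time: 19.7
position: [504.8, -48.7, 91.6]
tcp_rot: [0.0, 0.778, 0.629, -0.0]
ft_force: [-0.1, 0.7, 0.1]
grip_width: 0.006
grasp_force: 0.0
```

```bash
python3 -c "
from h import *
look(cams=('side',),names=('handle','claw_tip','keeper'))
"
```

```text
t 19.7 tcp enc [-51.78  -0.38  91.63] F enc [0.72 0.22 0.05] w mm 0.5710195783865599 g 0.00025505850500544974
side handle [-58.2   -2.14  94.4 ] 0.42
side keeper [ 0.71 -3.22  3.4 ] 0.16
```

Call:
move_arm(deltas=[{"delta_pos": [0,0,0.01],"twist": 0},{"delta_pos": [0,0,0.02],"twist": 0},{"delta_pos": [0,0,0.02],"twist": 0}])

```text
time: 20.27
position: [505.1, -48.3, 89.4]
tcp_rot: [-0.0, 0.777, 0.629, 0.0]
ft_force: [-1.1, -0.1, 4.2]
grip_width: 0.002
grasp_force: 2.1
```

Call:
move_arm(deltas=[{"delta_pos": [0,0,0.007],"twist": 0},{"delta_pos": [0,0,0.007],"twist": 0}])

```text
time: 20.52
position: [505.1, -48.3, 89.1]
tcp_rot: [-0.0, 0.778, 0.629, 0.0]
ft_force: [-5.1, -0.3, 13.4]
grip_width: 0.009
grasp_force: 6.9
```

Call:
move_arm(deltas=[{"delta_pos": [0,0,0],"twist": 0},{"delta_pos": [0,0,0],"twist": 0},{"delta_pos": [0,0,0],"twist": 0}])

```text
time: 20.9
position: [505.1, -48.3, 89.1]
tcp_rot: [-0.0, 0.777, 0.629, 0.0]
ft_force: [-3.8, -0.5, 13.2]
grip_width: 0.003
grasp_force: 6.8
```

```bash
python3 -c "
from h import *
look(cams=('side',),names=('handle','claw_tip','keeper'))
"
```

```text
t 20.9 tcp enc [-51.36  -0.68  89.15] F enc [-1.27  3.66 13.16] w mm 0.24173049864100202 g 6.796144792169798
side handle [-55.22  -4.05  91.4 ] 0.42
side claw_tip [-0.91  0.41 87.1 ] 0.33
```

Firm at 13 N. Next I'll lift off straight up and check.

Call:
move_arm(deltas=[{"delta_pos": [0,0,-0.05],"twist": 0},{"delta_pos": [0,0,-0.3],"twist": 0},{"delta_pos": [0,0,-0.7],"twist": 0},{"delta_pos": [-0.2,0,-0.9],"twist": 0},{"delta_pos": [-0.2,0,-0.9],"twist": 0}])

```text
time: 21.72
position: [499.9, -79.6, 225.4]
tcp_rot: [0.002, 0.779, 0.628, 0.002]
ft_force: [0.1, 0.1, -0.6]
grip_width: 0.005
grasp_force: 0.0
```

```bash
python3 -c "
from h import *
look()
im=robot.get_image('wrist')
C=cam('wrist')
for x,z in ((49,70),(99,70),(35,70)): print(x,proj('wrist',O+x*u+[0,0,z],C))
cv2.imwrite('pics/w6.png',cv2.resize(im[60:340,180:460],(600,600),interpolation=2))"
```

```text
t 21.73 tcp enc [-83.08  -2.26 225.44] F enc [ 0.15 -0.08 -0.55] w mm 0.4252812607315803 g 0.0
wrist handle [-55.24  -3.03  92.3 ] 0.81
wrist claw [-26.31   4.66  85.  ] 0.9
wrist claw_tip [72.1   2.23 73.5 ] 0.66
wrist keeper [69.52 -1.41 84.6 ] 0.55
top handle [-55.57  -1.98  87.3 ] 0.4
top claw [-20.39  -0.39  78.4 ] 0.85
top claw_tip [74.24 -3.75 78.3 ] 0.75
top keeper [71.38 -1.   84.7 ] 0.5
side handle [-59.15  -1.54  92.2 ] 0.51
side claw [-22.06   0.68  76.  ] 0.61
side claw_tip [70.7   3.97 78.3 ] 0.55
side keeper [74.41  1.51 81.9 ] 0.62
49 [319.42  78.23]
99 [319.8   16.44]
35 [319.32  94.87]
```

View pics/w6.png

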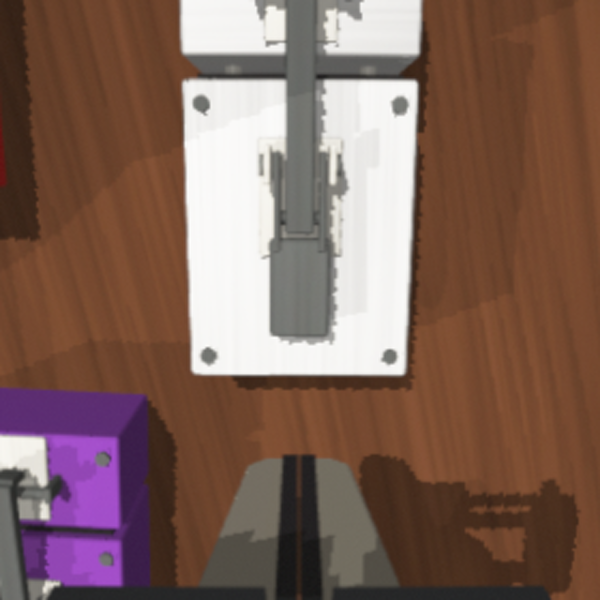

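The lever is flat at home, with the handle at (300,290) in the crop, and the gap has narrowed. One check of the hook and cover from the top before handing in.

Run:
```python
from h import *
im=robot.get_image("top"); a=cv2.imread("pics/top0.png")
crop=lambda i:cv2.resize(i[225:305,265:345],(400,560),interpolation=2)
cv2.imwrite("pics/cmp.png",np.hstack([crop(a),crop(im)]))
```

```text
(no output)
```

View pics/cmp.png

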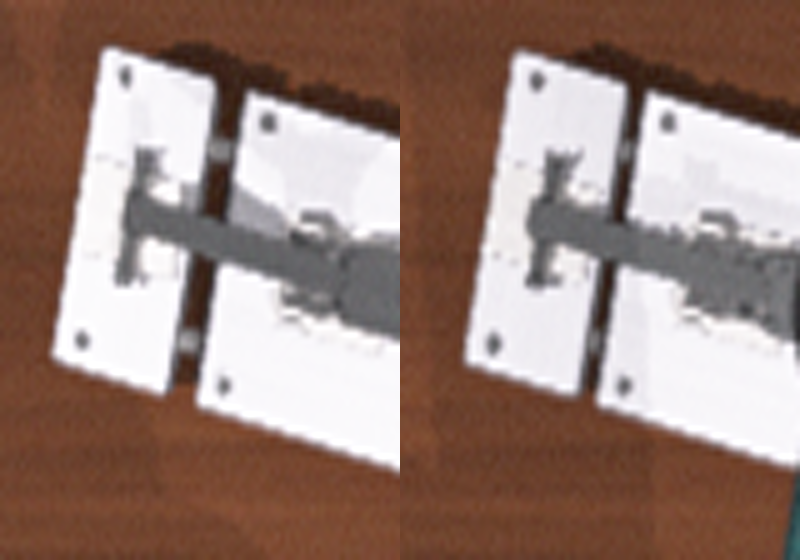

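The cover has moved in by about 2.5 px, or 5 mm, and the hook lies over the bar. The latch is clamped, so I'll hand in.

```bash
python3 -c "
from rig import robot
print(robot.hand_in())"
```

```text
the job is handed in; nothing more can be done
None
```

The latch is closed and handed in: the hook is behind the keeper bar, the cover has drawn in about 5 mm, and the lever was pressed onto its stop with about 13 N and released at 22 s; the hand-in returned no verdict.

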